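Draw down the spice cupboard's sash with the hook pole

ROBOT

A 7-joint arm with a two-finger parallel gripper is mounted at the origin on a cart in front of the work surface, level with it; the furniture and walls round the work are solid. World frame = base frame: x ahead of the robot, y to its left, z up, the work surface at z = 0. Lengths are in mm, angles in degrees, forces in N, time in s.
With the tool pointing down it reaches from about 400 to 850 mm from the base axis. Payload 4.4 kg.
Tool frame: the origin (TCP) lies midway between the tips of the shut fingers; the grasp point (between the pads) lies 19 mm behind it; z points along the fingers, y is the line along which they close (so a half turn about z gives the same grasp; the last joint's range is limited). The gripper opens to 94 mm and grips with 3 to 60 N. Pads are 16 mm wide; open, the fingers measure 119 mm over their backs; the gripper's body (75 mm by 177 mm) begins 78 mm behind the grasp point.
Start: joints at [61.776, 36.005, 2.206, 86.941, -1.547, 57.084, -1.146], TCP at [269.104, -591.694, 176.578] pointing down, gripper open.
Joint ranges: [-175.42, 175.42], [-21.48, 121.26], [-71.46, 75.88], [10.55, 141.38], [-63.04, 243.04], [13.31, 113.54], [-168.57, 168.57]. Speed limits (degrees/s): [147.25, 147.25, 180, 180, 180, 180, 180].

INTERFACE

Orientations are given as a 3x3 rotation matrix whose columns are the frame's x, y, z axes.
In Python, from plant import ctrl, optics, order gives the robot as it stands.
- The arm moves only by the tool move_arm, never from a script. Its argument "moves" is a list that holds one entry, the list of rows, each a list of 6 numbers: the shift along the world's x, y, z each as a share of 0.2 m, from -1 to 1, then the turn, a rotation vector about the world's x, y, z each as a share of 2 pi rad, from -1 to 1. A call has 1 to 12 rows; each row shifts and turns the commanded pose from where the row before left it; what a row does not reach is not made up. A row lasts 1/12 s, in which the tool goes at most 41.7 mm and 7.16 degrees, less where a joint would pass 70% of its speed; a pose out of reach is approached as far as the arm can. A call with a number of a shift or a turn outside -1 to 1 is refused whole. A call with a gripper value outside its range is refused whole. "hand" is the opening, from 0 (shut) to 1 (fully open), set as the call begins (left out, the last holds). The fingers move at their own pace and stop on an object; the grip force is fixed at half the most. Time passes only in rows, so rows that do not move let the fingers close. It gives the time, the measured TCP pose, the force, the opening and the grip force at its end, in the units of the state.
- ctrl.observe(): the state, without advancing time (a new reading comes with each control period).
- optics.camera(name): name is "scene" or "top" or "wrist"; returns a dict with "img" (384x512x3 uint8, blue, green, red), "K" (3x3 intrinsics, pixels), "position" and "rotation" of the camera in the world; the wrist camera has in their place "hand_eye" (4x4, takes a point from camera to tool coordinates, whose origin is the TCP and whose axes are the flange's). Camera axes: x right, y up, looking along -z (the intrinsics and any distortion apply to the point x, -y, -z); pixel columns grow to the right and rows downward; lengths in mm; the calibration is good to about 2 mm. A picture is of the moment at which its call begins: read the wrist's pose just before it. There is no depth.
- order.close_job(): hands the job in; it is judged then, once.
The state is a dict: "time": time; "joint_pos": joint angles; "qd": joint speeds; "joint_efforts": joint torques, N m; "tcp_pos": TCP position; "tool_rot": TCP orientation; "force": force on the tool from outside, world axes, zero at the start; "moment": the same for the moment, N m; "opening": finger opening in mm; "finger_force": force on a finger pad.
Only numpy, scipy, OpenCV 4.12 (cv2) and the standard library are available. Lean on these libraries where they do the work, as an engineer would, in place of code of your own. Each camera call takes 0.05 s, during which the arm holds its last target. There are 200 camera calls.

TASK

Take the hook pole from its rack, put its hook into the ring on the raised sash of the spice cupboard, and draw the sash down, slowly towards the end, until it is pressed home on its sill with a firm pull of about 14 to 20 N, never over 25 N on the ring. Then unhook the pole, leaving the sash down, and hang it back upright in the rack by its collar. Do not touch the cupboard with the gripper or disturb the other things.

Things in the scene. Friction and masses are not known exactly. Their poses are not given: they have to be found in the camera images.
- cupboard: small light-wood spice cupboard, fixed on the worktop, 166 deep (x), 226 wide (y), 225 high, with a sliding sash in its front. Origin: centre of its underside; x axis points from its front to its back, z up. The sash channels' front edges lie at x = -103 mm.
- sash: the sash with its ring: wooden panel 10 x 188 x 110 mm sliding up and down in the cupboard's front. Origin: panel centre; axes as the cupboard; the ring is 40 mm in front of it and 5 mm higher. It stays where it is left: 2 to 4 N moves it down, 8 to 10 N would lift it. Home is a hard stop, a sill bar set 8 mm higher or lower each time: it must be felt.
- ring (a point): steel ring on the sash (moves with it), upright, facing the robot. Origin: its centre; x axis = through it, level, towards the cupboard; z up. Inner diameter 26 mm, bar 6 mm; 35 mm in front of the sash face, carried by a stem running back from its top, so 30 mm behind its lower part is free. Centre 135 to 180 mm above the worktop at the start, 72 to 88 mm once home.
- hook_grip (a point): middle of the hook pole's handle (loose, 0.15 kg): upright dark wooden square bar 24 x 24 mm, from 29 mm below to 33 mm above this point. z up along the pole, x = the way the prong points. Steel collar 34 mm across below the handle, its underside at z = -35 mm; then a 10 mm square shank to z = -83 mm; the rest: see hook_tip.
- hook_tip (a point): front end of the prong's axis, at (12, 0, -150) mm from hook_grip, same axes. Below the shank a 7 mm steel bar swings back to x = -37 mm from here, goes down and returns as a level prong to this point, where its tip turns straight down, ending 11.5 mm below this point. The ring is carried by the prong just behind the turned-down tip, under the handle.
- rack_seat (a point): middle of the notch on the upper face of the rack's level fork (dark steel, fixed, 165 mm up), where the centre of the collar's underside rests (hook_grip then 35 mm above). Notch 14 mm wide, open towards this point's -y axis; 3 mm high lips at the arm ends, 27 to 32 mm from here. Post on the +y side; nothing of the rack is above 168 mm.
- timer: round white wind-up kitchen timer, 65 mm across, 50 mm high; bystander. Origin: centre of its underside.
- salt: glass salt shaker, 44 mm across, 90 mm high; bystander. Origin: centre of its underside.
- pepper_mill: turned wooden pepper mill, 58 mm across, 150 mm high; bystander. Origin: centre of its underside.
- mug: small patterned mug standing upside down, 58x84x49 mm; bystander. Origin: centre of its underside.

How it is judged:
By the outcome, as a careful person would: the job done as asked, in the order asked, and still so for the second after the job is handed in, with the robot touching nothing.
It also fails if it takes over 62 s, if anything falls off the work surface, if the arm or the gripper's body presses on something with over 40 N, if the wrist force passes 120 N, or if a joint passes its speed limit or range.

## Working session

There is one attempt and no reset: what is moved stays moved. The work goes in short steps, Python scripts to look and compute and a tool call to move; the robot and the scene stay as the last step left them, time stands still between calls to the robot, and variables do not carry over. Pictures are saved under pics/ and viewed, at most 10 in all, crops included, and the job is handed in when it is done.

Besides the shell and the picture viewer there is one more tool, called by a JSON object that holds its "name" and its "arguments", one argument or row to a line. move_arm: Moves the arm, as the interface text tells. Shift numbers are shares of 0.2 m and turn numbers shares of 2 pi rad, none past 1 either way. Its arguments: {"type":"object","properties":{"moves":{"type":"array"},"hand":{"type":"number"}},"required":["moves"]}

```bash
mkdir -p pics; ls; cat > h.py <<'E'
import numpy as np, cv2
from plant import ctrl, optics, order
def cam(name):
    s=ctrl.observe(); c=optics.camera(name); K=np.array(c["K"],float)
    if name=="wrist":
        H=np.array(c["hand_eye"],float); R0=np.array(s["tool_rot"]); p0=np.array(s["tcp_pos"])
        R=R0@H[:3,:3]; p=R0@H[:3,3]+p0
    else: R=np.array(c["rotation"],float); p=np.array(c["position"],float)
    return c["img"],K,R,p,c
def ray(K,R,u,v,dist=None):
    x,y=cv2.undistortPoints(np.array([[[u,v]]],float),K,dist)[0,0] if dist is not None else ((u-K[0,2])/K[0,0],(v-K[1,2])/K[1,1])
    d=R@np.array([x,-y,-1.]); return d/np.linalg.norm(d)
def onplane(K,R,p,u,v,z,dist=None):
    d=ray(K,R,u,v,dist); return p+d*(z-p[2])/d[2]
def proj(K,R,p,X):
    q=R.T@(np.array(X,float)-p); return np.array([K[0,2]+K[0,0]*q[0]/-q[2],K[1,2]+K[1,1]*-q[1]/-q[2]])
def tri(a,b):
    (p,d),(q,e)=a,b; A=np.c_[d,-e]; t=np.linalg.lstsq(A,q-p,rcond=None)[0]
    return (p+t[0]*d+q+t[1]*e)/2, np.linalg.norm(p+t[0]*d-q-t[1]*e)
E
python3 - <<'E'
from h import *
ims=[]
for n in ("scene","top","wrist"):
    im,K,R,p,c=cam(n); cv2.imwrite(f"pics/{n}0.png",im); print(n,[k for k in c],K.round(1).tolist(),p.round(1),R.round(3).tolist(),c.get("distortion",c.get("dist")))
    if n!="wrist": cv2.imwrite(f"pics/{n}0b.png",cv2.resize(im,(800,600),interpolation=cv2.INTER_CUBIC))
s=ctrl.observe(); print({k:np.round(v,2).tolist() for k,v in s.items()})
E
```

```text
pics
scene ['img', 'K', 'position', 'rotation'] [[408.3, 0.0, 253.8], [0.0, 408.3, 191.6], [0.0, 0.0, 1.0]] [-290.2  383.3  792.4] [[-0.373, 0.561, -0.739], [-0.928, -0.213, 0.307], [0.015, 0.8, 0.6]] None
top ['img', 'K', 'position', 'rotation'] [[392.0, 0.0, 255.6], [0.0, 392.0, 198.2], [0.0, 0.0, 1.0]] [ 370.8   30.4 1229.9] [[-0.022, 0.986, -0.163], [-0.999, -0.026, -0.024], [-0.028, 0.163, 0.986]] None
wrist ['img', 'K', 'hand_eye'] [[303.3, 0.0, 258.3], [0.0, 303.3, 186.1], [0.0, 0.0, 1.0]] [ 336.9 -560.3  384. ] [[0.413, 0.879, 0.238], [-0.911, 0.399, 0.106], [-0.001, -0.26, 0.966]] None
{'time': 0.15, 'joint_pos': [61.78, 36.05, 2.2, 86.98, -1.55, 57.08, -1.15], 'qd': [0.08, -0.12, 0.04, -0.17, 0.07, -0.04, -0.09], 'joint_efforts': [0.0, -55.01, 1.14, -18.68, -0.05, 0.02, 0.0], 'tcp_pos': [268.88, -591.22, 175.87], 'tool_rot': [[0.91, 0.41, -0.0], [0.41, -0.91, 0.0], [-0.0, -0.0, -1.0]], 'force': [-0.41, -0.62, -0.24], 'moment': [0.0, 0.0, 0.0], 'finger_force': 0.0, 'opening': 93.6}
```

View pics/scene0b.png

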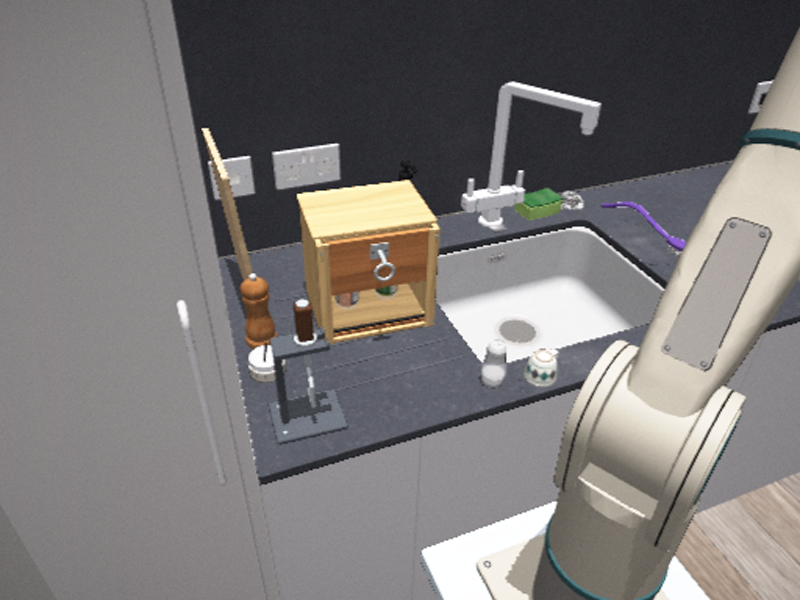

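View pics/top0b.png

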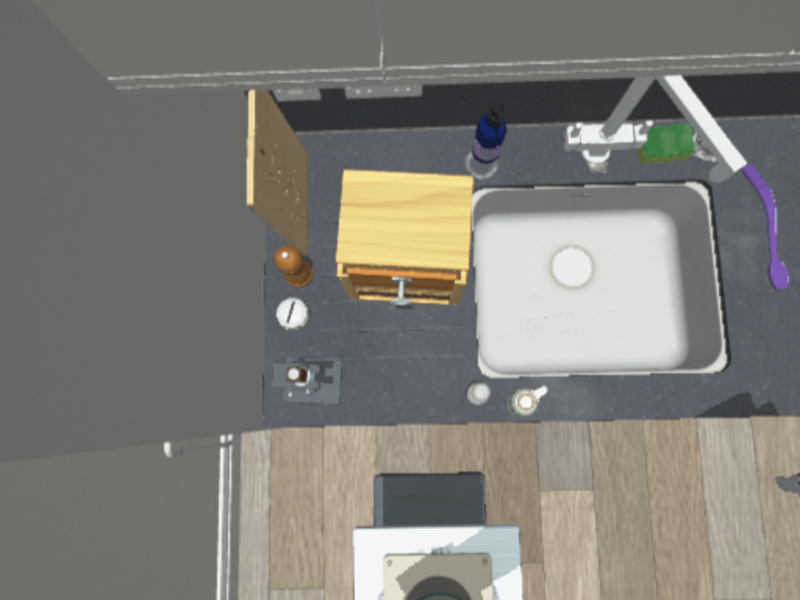

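The scene view shows the handle top at (302,302), the rack fork at (300,345), the ring at (384,270), with the mill and timer behind the rack. The top view shows the handle top at (294,374), the cupboard top's front edge at (338,262)-(470,268), and the salt and mug at (478,393) and (525,402).

```bash
python3 - <<'E'
from h import *
k=.64
S=cam("scene"); T=cam("top")
def pr(n,a,b):
    A=(S[3],ray(S[1],S[2],a[0]*k,a[1]*k)); B=(T[3],ray(T[1],T[2],b[0]*k,b[1]*k)); X,e=tri(A,B); print(n,X.round(1),round(e,1))
pr("handletop",(302,302),(294,374)); pr("ring",(384,270),(401,293))
pr("cupFL",(317,240),(337,264)); pr("cupFR",(438,226),(470,269)); pr("cupBL",(299,194),(343,171)); pr("cupBR",(410,183),(472,178))
for n,b,z in (("base TL",(272,363),5),("TR",(340,361),5),("BR",(340,403),5),("BL",(273,401),5),("mill",(289,255),150),("timer",(292,313),50),("salt",(478,393),90),("mug",(525,402),49),("cabinet edge",(263,425),0),("cab2",(264,300),0)):
    print(n,onplane(*T[1:4],b[0]*k,b[1]*k,z).round(1))
im=S[0][180:290,150:240]; cv2.imwrite("pics/c1.png",cv2.resize(im,None,fx=6,fy=5.4,interpolation=cv2.INTER_CUBIC)[:600])
im=T[0][215:270,160:230]; cv2.imwrite("pics/c2.png",cv2.resize(im,None,fx=8,fy=8,interpolation=cv2.INTER_CUBIC))
a=cv2.resize(S[0][180:290,150:240],(490,599),interpolation=cv2.INTER_CUBIC);b=cv2.resize(T[0][215:290,165:205],(310,599),interpolation=cv2.INTER_CUBIC)
cv2.imwrite("pics/c3.png",np.hstack([a,b]))
E
```

```text
handletop [434.  228.5 238.8] 1.8
ring [576.5  50.9 161.4] 4.4
cupFL [617.8 156.9 222.2] 4.2
cupFR [606.4 -66.7 209.7] 0.6
cupBL [781.  144.6 227.4] 4.9
cupBR [764.5 -77.  219.3] 3.1
base TL [471.6 318.7   5. ]
TR [472.3 181.6   5. ]
BR [389.  182.1   5. ]
BL [396.  315.8   5. ]
mill [655.8 255.8 150. ]
timer [565.  269.8  50. ]
salt [400.3 -83.   90. ]
mug [ 382.4 -175.2   49. ]
cabinet edge [349.3 336.4   0. ]
cab2 [601.8 338.    0. ]
```

View pics/c3.png

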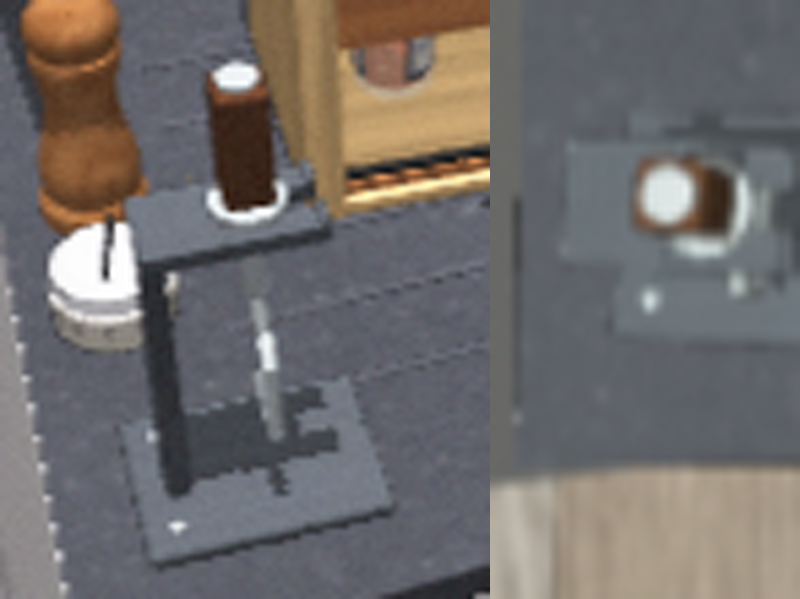

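The crops show the rack lying nearly square to the world axes: post at +y, notch open to -y, collar seated. The pole handle is near (434,228).

{"name": "move_arm", "arguments": {
  "moves": [
    [[0.075, 0.125, 0.1, 0, 0, -0.0056], [0.075, 0.125, 0.1, 0, 0, -0.0056], [0.075, 0.125, 0.1, 0, 0, -0.0056], [0.075, 0.125, 0.1, 0, 0, -0.0056], [0.075, 0.125, 0.1, 0, 0, -0.0056], [0.075, 0.125, 0.1, 0, 0, -0.0056], [0.075, 0.125, 0.1, 0, 0, -0.0056], [0.075, 0.125, 0.1, 0, 0, -0.0056], [0.075, 0.125, 0.1, 0, 0, -0.0056], [0.075, 0.125, 0.1, 0, 0, -0.0056], [0.075, 0.125, 0.1, 0, 0, -0.0056], [0.075, 0.125, 0.1, 0, 0, -0.0056]]
  ],
  "hand": 1
}}

```text
time: 1.25
tcp_pos: [449.4, -290.2, 417.7]
tool_rot: [[1.0, 0.003, 0.0], [0.003, -1.0, -0.0], [0.0, 0.0, -1.0]]
force: [1.5, -0.5, 0.6]
opening: 93.7
finger_force: 0.0
```

{"name": "move_arm", "arguments": {
  "moves": [
    [[0, 0.2, 0, 0, 0, 0], [0, 0.2, 0, 0, 0, 0], [0, 0.2, 0, 0, 0, 0], [0, 0.2, 0, 0, 0, 0], [0, 0.2, 0, 0, 0, 0], [0, 0.2, 0, 0, 0, 0], [0, 0.2, 0, 0, 0, 0], [0, 0.2, 0, 0, 0, 0], [0, 0.2, 0, 0, 0, 0], [0, 0.2, 0, 0, 0, 0], [0, 0.2, 0, 0, 0, 0], [0, 0.2, 0, 0, 0, 0]]
  ]
}}

```text
time: 2.25
tcp_pos: [448.6, 190.1, 416.8]
tool_rot: [[1.0, 0.004, 0.001], [0.004, -1.0, -0.0], [0.001, 0.0, -1.0]]
force: [0.9, -0.1, 0.4]
opening: 94.0
finger_force: 0.0
```

{"name": "move_arm", "arguments": {
  "moves": [
    [[-0.05, 0.15, -0.15, 0, 0, 0], [-0.02, 0.04, -0.15, 0, 0, 0], [0, 0, 0, 0, 0, 0], [0, 0, 0, 0, 0, 0]]
  ]
}}

```text
time: 2.58
tcp_pos: [434.9, 224.1, 357.3]
tool_rot: [[1.0, 0.005, -0.002], [0.005, -1.0, -0.002], [-0.002, 0.002, -1.0]]
force: [0.7, -0.2, 0.1]
opening: 94.2
finger_force: 0.0
```

```bash
python3 - <<'E'
from h import *
W=cam("wrist"); print(ctrl.observe()["tcp_pos"],ctrl.observe()["joint_pos"])
print(proj(*W[1:4],[434,228,238]),W[3],W[2].round(3).tolist())
cv2.imwrite("pics/w1.png",cv2.resize(W[0],(800,600),interpolation=cv2.INTER_CUBIC)); np.savez("w1.npz",K=W[1],R=W[2],p=W[3],im=W[0])
E
```

```text
[436.39494719 223.90739535 358.76473693] [ -17.67837721   13.5663405   -16.55352674   94.56644382    4.07986665
   72.43466771 -124.84675454]
[254.47051176 174.79084559] [510.12769949 224.7819973  565.39554309] [[0.004, 0.965, 0.262], [-1.0, 0.004, 0.003], [0.002, -0.262, 0.965]]
```

View pics/w1.png

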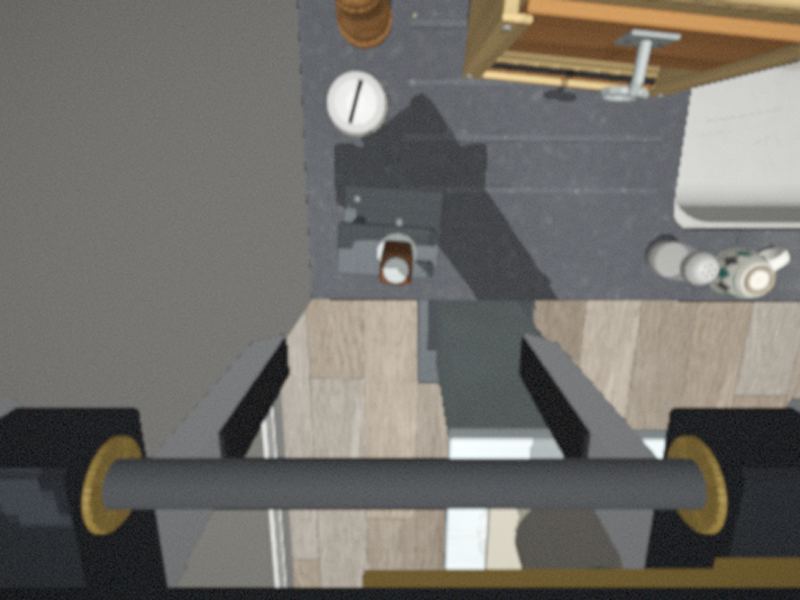

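The wrist view shows the handle top at (397,270), within 2 px of the prediction and square to the tool. The ring is at about (625,95), with its stem running back.

```bash
python3 - <<'E'
from h import *
d=np.load("w1.npz"); k=.64
f=lambda u,v,z: onplane(d["K"],d["R"],d["p"],u*k,v*k,z).round(1)
print(f(397,270,235), f(397,252,203),"collar",f(396,243,171))
print("fork edge L",f(338,272,165),f(338,224,165),"R",f(437,276,165),f(437,230,165))
print("ring",f(625,93,161),"plate",f(625,38,180),f(680,37,180), "sash bottom/top line",f(530,8,225),f(745,27,225))
print("timer",f(357,103,50),"mill",f(362,8,150))
E
```

```text
[435.6 228.5 235. ] [442.7 228.8 203. ] collar [444.3 230.  171. ]
fork edge L [417.8 280.3 165. ] [459.3 279.  165. ] R [414.6 194.5 165. ] [454.6 195.4 165. ]
ring [563.7  48.1 161. ] plate [598.9  61.2 180. ] [599.7  20.8 180. ] sash bottom/top line [605.6 143.5 225. ] [595.3   3.4 225. ]
timer [567.7 271.3  50. ] mill [626.  256.9 150. ]
```

{"name": "move_arm", "arguments": {
  "moves": [
    [[0, 0.022, -0.1, 0, 0, 0], [0, 0, -0.2, 0, 0, 0], [0, 0, -0.2, 0, 0, 0], [0, 0, -0.2, 0, 0, 0], [0, 0, -0.13, 0, 0, 0], [0, 0, -0.045, 0, 0, 0], [0, 0, 0, 0, 0, 0]]
  ]
}}

```text
time: 3.22
tcp_pos: [436.4, 227.9, 182.6]
tool_rot: [[1.0, 0.002, -0.001], [0.002, -1.0, -0.001], [-0.001, 0.001, -1.0]]
force: [-0.1, -0.7, 0.7]
opening: 94.0
finger_force: 0.0
```

{"name": "move_arm", "arguments": {
  "moves": [
    [[0, 0, 0, 0, 0, 0], [0, 0, 0, 0, 0, 0], [0, 0, 0, 0, 0, 0], [0, 0, 0, 0, 0, 0], [0, 0, 0, 0, 0, 0], [0, 0, 0, 0, 0, 0], [0, 0, 0, 0, 0, 0], [0, 0, 0, 0, 0, 0]]
  ],
  "hand": 0
}}

```text
time: 3.88
tcp_pos: [435.5, 229.4, 183.0]
tool_rot: [[1.0, 0.005, 0.0], [0.005, -1.0, -0.0], [0.0, 0.0, -1.0]]
force: [-0.0, 0.6, -0.5]
opening: 44.4
finger_force: 0.0
```

{"name": "move_arm", "arguments": {
  "moves": [
    [[0, 0, 0, 0, 0, 0], [0, 0, 0, 0, 0, 0], [0, 0, 0, 0, 0, 0], [0, 0, 0, 0, 0, 0], [0, 0, 0, 0, 0, 0], [0, 0, 0, 0, 0, 0]]
  ]
}}

```text
time: 4.38
tcp_pos: [435.4, 229.3, 182.8]
tool_rot: [[1.0, 0.005, -0.0], [0.005, -1.0, -0.0], [-0.0, 0.0, -1.0]]
force: [-0.3, 0.1, -0.3]
opening: 24.5
finger_force: 28.9
```

{"name": "move_arm", "arguments": {
  "moves": [
    [[0, 0, 0.04, 0, 0, 0], [0, 0, 0.035, 0, 0, 0], [0, -0.05, 0, 0, 0, 0], [0, -0.12, 0, 0, 0, 0], [0, -0.15, 0, 0, 0, 0], [0, -0.15, 0.05, 0, 0, 0], [0.07, -0.14, 0.12, 0, 0, 0], [0.09, -0.12, 0.14, 0, 0, 0], [0.09, -0.1, 0.14, 0, 0, 0], [0.06, -0.06, 0.06, 0, 0, 0], [0.02, -0.02, 0, 0, 0, 0], [0, 0, 0, 0, 0, 0]]
  ]
}}

```text
time: 5.38
tcp_pos: [501.9, 45.7, 299.8]
tool_rot: [[1.0, 0.001, 0.001], [0.001, -1.0, -0.0], [0.001, 0.0, -1.0]]
force: [-0.9, 0.3, -2.1]
opening: 24.4
finger_force: 28.9
```

```bash
python3 - <<'E'
from h import *
W=cam("wrist");S=cam("scene"); print(ctrl.observe()["tcp_pos"],ctrl.observe()["force"])
np.savez("w2.npz",K=W[1],R=W[2],p=W[3],im=W[0]);np.savez("s2.npz",K=S[1],R=S[2],p=S[3],im=S[0])
a=proj(*S[1:4],[540,50,161]).astype(int); x0,y0=a[0]-40,a[1]-75; print(x0,y0)
A=cv2.resize(S[0][y0:y0+120,x0:x0+80],(400,600),interpolation=cv2.INTER_CUBIC)
q=proj(*W[1:4],[540,50,161]).astype(int); u0,v0=q[0]-50,q[1]-75; u0=max(u0,0);v0=max(v0,0);print(u0,v0)
B=cv2.resize(W[0][v0:v0+150,u0:u0+100],(400,600),interpolation=cv2.INTER_CUBIC)
cv2.imwrite("pics/c4.png",np.hstack([A,B]))
E
```

```text
[499.56324228  48.03819717 298.49255302] [-0.34849704  0.82898307 -1.56460414]
210 104
204 62
```

View pics/c4.png

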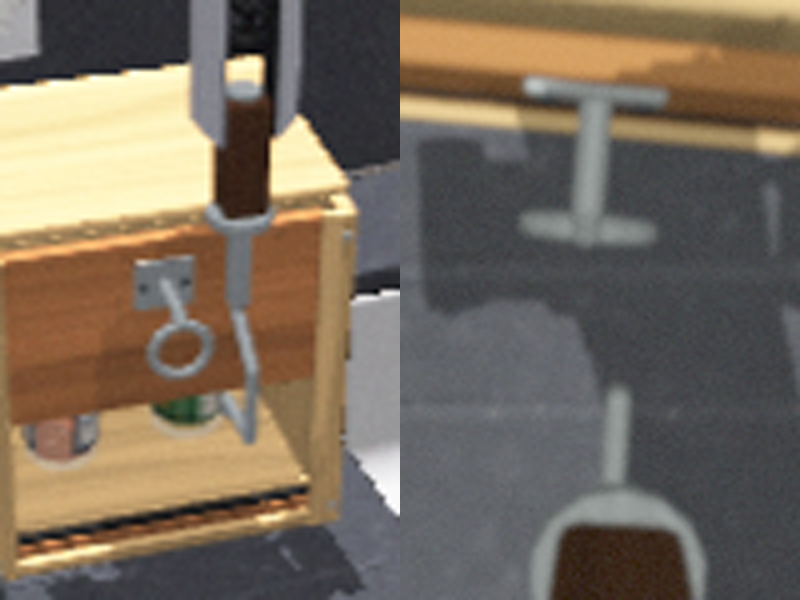

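Scene crop: ring centre at (180,348), prong corner at (250,435) and prong end near (222,395). Wrist crop: ring line centred at (588,231), prong tip at (618,388). The hook is hanging straight with the prong pointing +x.

```bash
python3 - <<'E'
from h import *
w=np.load("w2.npz");s=np.load("s2.npz")
def sr(a): return (s["p"],ray(s["K"],s["R"],210+a[0]/5,104+a[1]/5))
def wr(a): return (w["p"],ray(w["K"],w["R"],204+a[0]/4,62+a[1]/4))
print("ring",tri(sr((180,348)),wr((588,231))))
print("plate",tri(sr((163,283)),wr((596,93))))
print("tip",tri(sr((222,395)),wr((618,390))))
print("collar",tri(sr((241,216)),wr((619,545))))
t=[499.6,48,298.5]; g=np.array([t[0],t[1],t[2]+17.2])
for n,X in (("tip expected",g+[12,0,-150]),("elbow",g+[-37,0,-150])):
    a=(proj(s["K"],s["R"],s["p"],X)-[210,104])*5; b=(proj(w["K"],w["R"],w["p"],X)-[204,62])*4; print(n,X,a,b)
print(proj(w["K"],w["R"],w["p"],[565,48,161])*4-np.array([204,62])*4)
E
```

```text
ring (array([569.31789529,  -1.43349394, 172.1917404 ]), np.float64(103.68679318720469))
plate (array([6.02354486e+02, 2.62073627e-01, 1.91985290e+02]), np.float64(94.48913705681738))
tip (array([527.00196342, -10.64343018, 170.57298966]), np.float64(108.44473820244113))
collar (array([515.80487349,   4.41218592, 283.04966446]), np.float64(70.68641350052555))
tip expected [511.6  48.  165.7] [224.1496294  400.80370238] [208.42860612 404.85478711]
elbow [462.6  48.  165.7] [260.38226531 453.69259079] [208.65973915 567.44570493]
[208.27210623 212.9625637 ]
```

The wrist crop sits 400 px to the right in the composite, so I'll subtract that.

```bash
python3 - <<'E'
from h import *
w=np.load("w2.npz");s=np.load("s2.npz")
def sr(a): return (s["p"],ray(s["K"],s["R"],210+a[0]/5,104+a[1]/5))
def wr(a): return (w["p"],ray(w["K"],w["R"],204+(a[0]-400)/4,62+a[1]/4))
print("ring",tri(sr((180,348)),wr((588,231))))
print("plate",tri(sr((163,283)),wr((596,93))))
print("tip",tri(sr((222,395)),wr((618,390))))
print("collar",tri(sr((241,216)),wr((619,545))))
f=lambda a,z: onplane(w["K"],w["R"],w["p"],204+(a[0]-400)/4,62+a[1]/4,z).round(1)
print("tip plane",f((618,388),168),"ring",f((588,231),161),f((588,231),158))
E
```

```text
ring (array([560.56753991,  53.72711874, 169.31319317]), np.float64(0.5159713352347094))
plate (array([595.10526288,  50.79810003, 189.60399571]), np.float64(0.06009988194611977))
tip (array([516.30494287,  46.2202744 , 165.91098351]), np.float64(2.045707537138355))
collar (array([505.18298345,  44.49062625, 280.52888402]), np.float64(1.452322548436139))
tip plane [516.9  45.3 168. ] ring [560.1  53.7 161. ] [559.9  53.7 158. ]
```

{"name": "move_arm", "arguments": {
  "moves": [
    [[0.04, 0.02, 0.02, 0, 0, 0], [0.05, 0.02, 0.015, 0, 0, 0], [0.05, 0, 0, 0, 0, 0], [0.02, 0, 0, 0, 0, 0], [0, 0, 0, 0, 0, 0], [0, 0, 0, 0, 0, 0]]
  ]
}}

```text
time: 5.98
tcp_pos: [532.6, 55.5, 306.0]
tool_rot: [[1.0, 0.005, -0.002], [0.005, -1.0, -0.0], [-0.002, 0.0, -1.0]]
force: [-0.2, -0.1, -1.3]
opening: 24.4
finger_force: 28.9
```

```bash
cat > two.py <<'E'
from h import *
import sys
n=sys.argv[1]
W=cam("wrist");S=cam("scene"); s=ctrl.observe(); print(s["tcp_pos"].round(1),s["force"].round(1),s["time"])
X=[float(v) for v in sys.argv[2:5]]
a=proj(*S[1:4],X).astype(int); x0,y0=a[0]-40,a[1]-60
A=cv2.resize(S[0][y0:y0+120,x0:x0+80],(400,600),interpolation=cv2.INTER_CUBIC)
q=proj(*W[1:4],X).astype(int); u0,v0=max(q[0]-40,0),max(q[1]-60,0)
B=cv2.resize(W[0][v0:v0+120,u0:u0+80],(400,600),interpolation=cv2.INTER_CUBIC)
cv2.imwrite(f"pics/{n}.png",np.hstack([A,B])); np.savez(n+".npz",Ks=S[1],Rs=S[2],ps=S[3],Kw=W[1],Rw=W[2],pw=W[3],o=[x0,y0,u0,v0])
E
cat > pts.py <<'E'
from h import *
def load(n):
    d=np.load(n+".npz"); o=d["o"]
    s=lambda a:(d["ps"],ray(d["Ks"],d["Rs"],o[0]+a[0]/5,o[1]+a[1]/5))
    w=lambda a:(d["pw"],ray(d["Kw"],d["Rw"],o[2]+(a[0]-400)/5,o[3]+a[1]/5))
    return s,w
E
python3 two.py c5 550 53 165
```

```text
[532.7  55.3 306.5] [ 0.2  0.4 -1.8] 6.0833
```

View pics/c5.png

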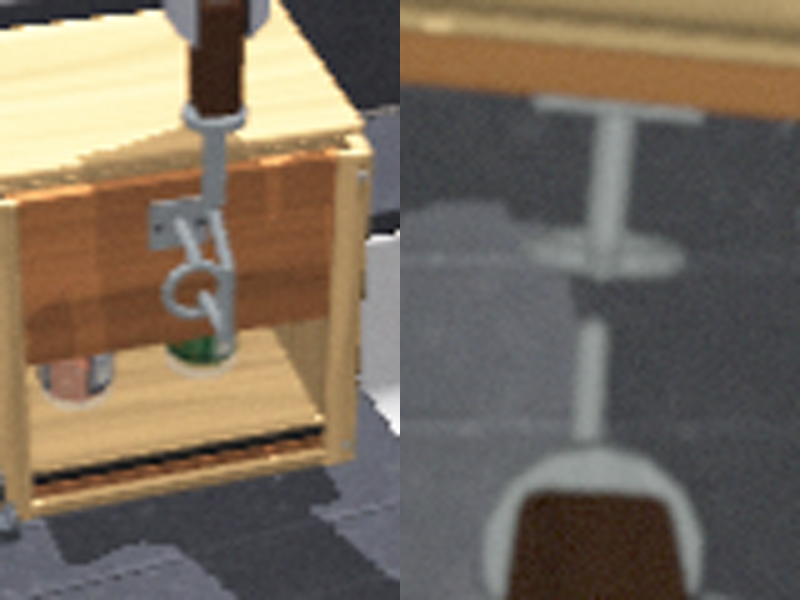

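Scene: ring centre (195,290) with the prong tip at (203,296) in front of it. Wrist: ring line centred at (609,257), prong tip at (594,322), so y is about 3 mm off.

```bash
python3 - <<'E'
from pts import *
s,w=load("c5")
print("ring",tri(s((195,290)),w((609,257))));print("tip",tri(s((203,297)),w((594,322)))); print("plate",tri(s((178,224)),w((618,108))))
E
```

```text
ring (array([561.02176539,  52.58796761, 167.52911944]), np.float64(2.309488524391543))
tip (array([546.51216138,  54.85705857, 172.75099297]), np.float64(0.03024925485662376))
plate (array([594.87757572,  50.45522418, 189.0293725 ]), np.float64(0.744759828690108))
```

{"name": "move_arm", "arguments": {
  "moves": [
    [[0, -0.014, -0.005, 0, 0, 0], [0.02, 0, 0, 0, 0, 0], [0.04, 0, 0, 0, 0, 0], [0.04, 0, 0, 0, 0, 0], [0.04, 0, 0, 0, 0, 0], [0.03, 0, 0, 0, 0, 0], [0.01, 0, 0, 0, 0, 0], [0, 0, 0, 0, 0, 0]]
  ]
}}

```text
time: 6.75
tcp_pos: [570.1, 52.7, 305.5]
tool_rot: [[1.0, 0.004, -0.0], [0.004, -1.0, 0.0], [-0.0, -0.0, -1.0]]
force: [0.4, -0.6, -1.4]
opening: 24.3
finger_force: 28.9
```

```bash
python3 two.py c6 560 53 165
```

```text
[569.3  52.7 305.7] [-0.1  0.  -1.6] 6.85
```

View pics/c6.png

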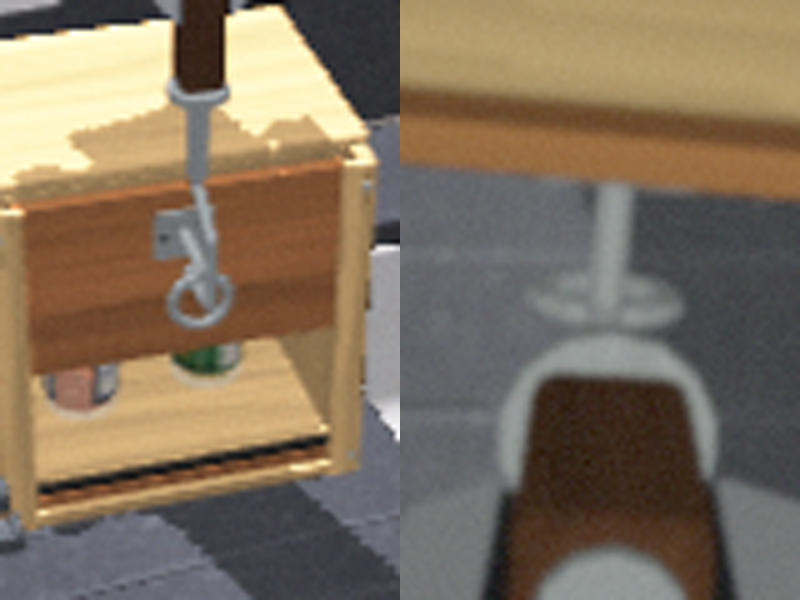

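Picture: the prong is through the ring (scene crop, ring at (200,300)) with no contact force. Next I draw the sash down.

{"name": "move_arm", "arguments": {
  "moves": [
    [[-0.01, 0, -0.02, 0, 0, 0], [-0.01, 0, -0.02, 0, 0, 0], [-0.005, 0, -0.01, 0, 0, 0], [0, 0, -0.01, 0, 0, 0], [0, 0, -0.01, 0, 0, 0], [0, 0, -0.01, 0, 0, 0], [0, 0, -0.01, 0, 0, 0], [0, 0, -0.015, 0, 0, 0], [0, 0, -0.02, 0, 0, 0], [0, 0, -0.025, 0, 0, 0], [0, 0, -0.025, 0, 0, 0], [0, 0, -0.025, 0, 0, 0]]
  ]
}}

```text
time: 7.85
tcp_pos: [564.6, 52.6, 265.4]
tool_rot: [[1.0, 0.005, 0.0], [0.005, -1.0, -0.0], [0.0, 0.0, -1.0]]
force: [0.7, -0.3, 2.5]
opening: 24.2
finger_force: 29.0
```

{"name": "move_arm", "arguments": {
  "moves": [
    [[0, 0, -0.025, 0, 0, 0], [0, 0, -0.025, 0, 0, 0], [0, 0, -0.025, 0, 0, 0], [0, 0, -0.025, 0, 0, 0], [0, 0, -0.025, 0, 0, 0], [0, 0, -0.025, 0, 0, 0], [0, 0, -0.02, 0, 0, 0], [0, 0, -0.015, 0, 0, 0], [0, 0, -0.01, 0, 0, 0], [0, 0, -0.005, 0, 0, 0], [0, 0, -0.005, 0, 0, 0], [0, 0, -0.005, 0, 0, 0]]
  ]
}}

```text
time: 8.85
tcp_pos: [564.6, 52.6, 224.0]
tool_rot: [[1.0, 0.005, 0.0], [0.005, -1.0, 0.0], [0.0, 0.0, -1.0]]
force: [0.6, -0.4, 1.0]
opening: 24.6
finger_force: 29.0
```

{"name": "move_arm", "arguments": {
  "moves": [
    [[0, 0, -0.005, 0, 0, 0], [0, 0, -0.005, 0, 0, 0], [0, 0, -0.005, 0, 0, 0], [0, 0, -0.005, 0, 0, 0], [0, 0, -0.005, 0, 0, 0], [0, 0, -0.005, 0, 0, 0], [0, 0, -0.005, 0, 0, 0], [0, 0, -0.0025, 0, 0, 0], [0, 0, -0.0025, 0, 0, 0], [0, 0, -0.0025, 0, 0, 0], [0, 0, -0.0025, 0, 0, 0]]
  ]
}}

```text
time: 9.77
tcp_pos: [564.6, 52.6, 214.9]
tool_rot: [[1.0, 0.005, 0.0], [0.005, -1.0, 0.0], [0.0, -0.0, -1.0]]
force: [0.8, -0.0, 1.3]
opening: 24.5
finger_force: 29.0
```

{"name": "move_arm", "arguments": {
  "moves": [
    [[0, 0, -0.0025, 0, 0, 0], [0, 0, -0.0025, 0, 0, 0], [0, 0, -0.0025, 0, 0, 0], [0, 0, -0.0025, 0, 0, 0], [0, 0, -0.0025, 0, 0, 0], [0, 0, -0.0025, 0, 0, 0]]
  ]
}}

```text
time: 10.27
tcp_pos: [564.6, 52.6, 211.9]
tool_rot: [[1.0, 0.005, 0.0], [0.005, -1.0, -0.0], [0.0, 0.0, -1.0]]
force: [0.2, -0.0, 1.5]
opening: 24.3
finger_force: 29.0
```

{"name": "move_arm", "arguments": {
  "moves": [
    [[0, 0, -0.0025, 0, 0, 0], [0, 0, -0.0025, 0, 0, 0], [0, 0, -0.0025, 0, 0, 0], [0, 0, -0.0025, 0, 0, 0]]
  ]
}}

```text
time: 10.6
tcp_pos: [564.6, 52.6, 209.8]
tool_rot: [[1.0, 0.005, 0.0], [0.005, -1.0, -0.0], [0.0, 0.0, -1.0]]
force: [0.0, 0.2, 2.0]
opening: 24.7
finger_force: 29.0
```

{"name": "move_arm", "arguments": {
  "moves": [
    [[0, 0, -0.0025, 0, 0, 0], [0, 0, -0.0025, 0, 0, 0], [0, 0, -0.0025, 0, 0, 0], [0, 0, -0.0025, 0, 0, 0]]
  ]
}}

```text
time: 10.93
tcp_pos: [564.5, 52.6, 207.8]
tool_rot: [[1.0, 0.005, 0.0], [0.005, -1.0, -0.0], [0.0, 0.0, -1.0]]
force: [-0.0, -0.2, 1.1]
opening: 24.3
finger_force: 29.0
```

{"name": "move_arm", "arguments": {
  "moves": [
    [[0, 0, -0.0025, 0, 0, 0], [0, 0, -0.0025, 0, 0, 0], [0, 0, -0.0025, 0, 0, 0], [0, 0, -0.0025, 0, 0, 0]]
  ]
}}

```text
time: 11.27
tcp_pos: [564.5, 52.6, 205.8]
tool_rot: [[1.0, 0.005, 0.0], [0.005, -1.0, 0.0], [0.0, -0.0, -1.0]]
force: [-0.9, -0.7, 0.7]
opening: 24.8
finger_force: 29.0
```

{"name": "move_arm", "arguments": {
  "moves": [
    [[0, 0, -0.0025, 0, 0, 0], [0, 0, -0.0025, 0, 0, 0], [0, 0, -0.0025, 0, 0, 0], [0, 0, -0.0025, 0, 0, 0]]
  ]
}}

```text
time: 11.6
tcp_pos: [565.3, 52.8, 204.7]
tool_rot: [[1.0, 0.005, 0.002], [0.005, -1.0, 0.0], [0.002, -0.0, -1.0]]
force: [-0.7, 0.5, 8.2]
opening: 24.4
finger_force: 29.0
```

{"name": "move_arm", "arguments": {
  "moves": [
    [[0, 0, -0.001, 0, 0, 0], [0, 0, -0.001, 0, 0, 0], [0, 0, -0.001, 0, 0, 0], [0, 0, 0, 0, 0, 0], [0, 0, 0, 0, 0, 0]]
  ]
}}

```text
time: 12.02
tcp_pos: [565.6, 52.9, 204.6]
tool_rot: [[1.0, 0.005, 0.003], [0.005, -1.0, 0.0], [0.003, -0.0, -1.0]]
force: [0.3, 0.6, 7.4]
opening: 24.7
finger_force: 29.0
```

{"name": "move_arm", "arguments": {
  "moves": [
    [[0, 0, -0.0015, 0, 0, 0], [0, 0, -0.0015, 0, 0, 0], [0, 0, -0.0015, 0, 0, 0], [0, 0, 0, 0, 0, 0]]
  ]
}}

```text
time: 12.35
tcp_pos: [566.2, 53.1, 204.5]
tool_rot: [[1.0, 0.005, 0.004], [0.005, -1.0, 0.001], [0.004, -0.001, -1.0]]
force: [0.0, -0.3, 11.6]
opening: 24.3
finger_force: 29.0
```

{"name": "move_arm", "arguments": {
  "moves": [
    [[0, 0, -0.0015, 0, 0, 0], [0, 0, -0.0015, 0, 0, 0], [0, 0, -0.001, 0, 0, 0], [0, 0, 0, 0, 0, 0], [0, 0, 0, 0, 0, 0]]
  ]
}}

```text
time: 12.77
tcp_pos: [566.5, 53.3, 204.3]
tool_rot: [[1.0, 0.005, 0.005], [0.005, -1.0, 0.001], [0.005, -0.001, -1.0]]
force: [-0.3, -0.2, 14.5]
opening: 23.9
finger_force: 30.0
```

{"name": "move_arm", "arguments": {
  "moves": [
    [[0, 0, -0.001, 0, 0, 0], [0, 0, 0, 0, 0, 0], [0, 0, 0, 0, 0, 0], [0, 0, 0, 0, 0, 0], [0, 0, 0, 0, 0, 0], [0, 0, 0, 0, 0, 0]]
  ]
}}

```text
time: 13.27
tcp_pos: [566.5, 53.3, 204.3]
tool_rot: [[1.0, 0.005, 0.005], [0.005, -1.0, 0.001], [0.005, -0.001, -1.0]]
force: [-1.9, 0.2, 15.4]
opening: 23.9
finger_force: 30.0
```

{"name": "move_arm", "arguments": {
  "moves": [
    [[0, 0, 0.01, 0, 0, 0], [0, 0, 0.01, 0, 0, 0], [0, 0, 0.02, 0, 0, 0], [0, 0, 0.02, 0, 0, 0], [0, 0, 0.015, 0, 0, 0], [0, 0, 0.01, 0, 0, 0], [0, 0, 0, 0, 0, 0], [0, 0, 0, 0, 0, 0]]
  ]
}}

```text
time: 13.93
tcp_pos: [564.5, 52.6, 218.3]
tool_rot: [[1.0, 0.005, -0.0], [0.005, -1.0, -0.0], [-0.0, 0.0, -1.0]]
force: [-0.3, 0.2, -2.1]
opening: 24.0
finger_force: 30.0
```

```bash
python3 two.py c7 560 53 85
```

```text
[564.3  52.5 218.2] [-0.5 -1.  -2.1] 14.0333
```

View pics/c7.png

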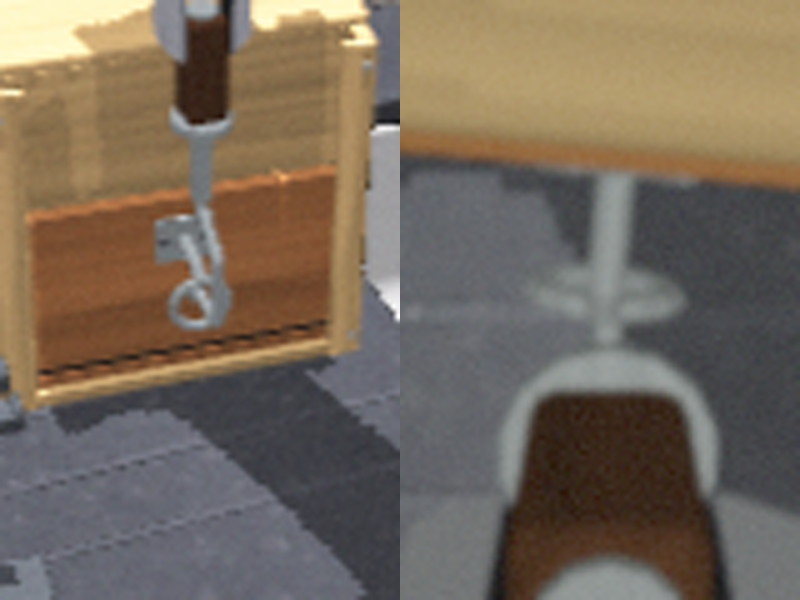

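The sash is down, with its ring at (198,303) in the scene crop and the prong floating free inside it. Now I withdraw the hook.

{"name": "move_arm", "arguments": {
  "moves": [
    [[-0.02, 0, 0, 0, 0, 0], [-0.03, 0, 0, 0, 0, 0], [-0.03, 0, 0, 0, 0, 0], [-0.03, 0, 0, 0, 0, 0]]
  ]
}}

```text
time: 14.37
tcp_pos: [541.5, 52.6, 218.3]
tool_rot: [[1.0, 0.005, -0.001], [0.005, -1.0, -0.0], [-0.001, 0.0, -1.0]]
force: [0.6, -0.5, -1.1]
opening: 23.9
finger_force: 30.0
```

{"name": "move_arm", "arguments": {
  "moves": [
    [[-0.06, 0, 0, 0, 0, 0], [-0.1, 0, 0, 0, 0, 0], [-0.1, 0.05, 0, 0, 0, 0], [-0.1, 0.1, 0, 0, 0, 0], [-0.1, 0.1, -0.02, 0, 0, 0], [-0.05, 0.1, -0.04, 0, 0, 0], [-0.02, 0.06, -0.03, 0, 0, 0], [0, 0.03, 0, 0, 0, 0], [0, 0, 0, 0, 0, 0], [0, 0, 0, 0, 0, 0]]
  ]
}}

```text
time: 15.2
tcp_pos: [437.1, 140.2, 200.8]
tool_rot: [[1.0, 0.004, 0.001], [0.004, -1.0, -0.0], [0.001, 0.0, -1.0]]
force: [-0.5, -0.3, -1.6]
opening: 23.7
finger_force: 30.0
```

```bash
python3 - <<'E'
from h import *
W=cam("wrist");s=ctrl.observe(); print(s["tcp_pos"].round(1),s["force"].round(1),s["time"])
np.savez("w3.npz",K=W[1],R=W[2],p=W[3],im=W[0])
q=proj(*W[1:4],[436,190,165]).astype(int); v0=max(q[1]-75,0);u0=max(q[0]-100,0); print(u0,v0)
cv2.imwrite("pics/c8.png",cv2.resize(W[0][v0:v0+150,u0:u0+200],(800,600),interpolation=cv2.INTER_CUBIC))
E
```

```text
[437.2 139.7 200.7] [ 1.   0.3 -0.9] 15.25
98 122
```

View pics/c8.png

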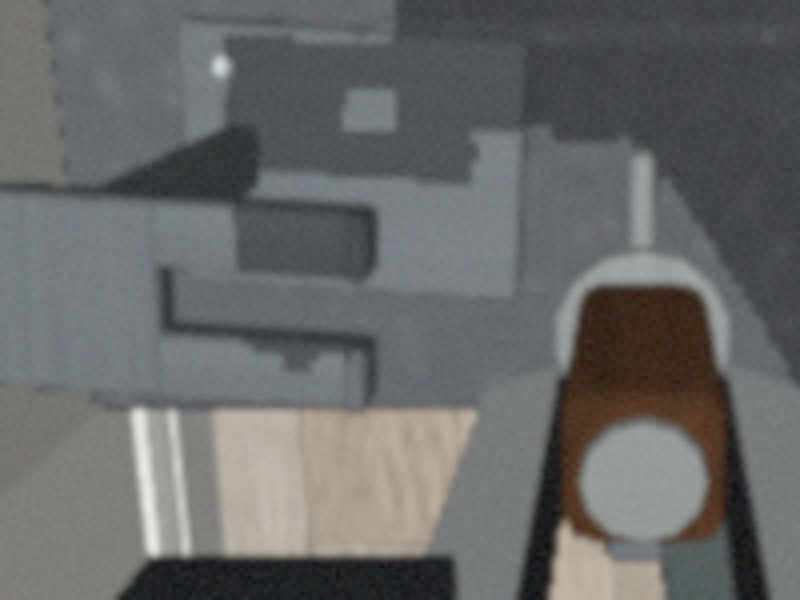

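The rack notch is at (165..360, 270..345) in the crop, open to the right. The pole hangs straight with its shank under (640,320).

```bash
python3 - <<'E'
from h import *
w=np.load("w3.npz")
f=lambda a,z: onplane(w["K"],w["R"],w["p"],98+a[0]/4,122+a[1]/4,z).round(1)
for n,a in (("up1",(180,269)),("up2",(355,279)),("lo1",(180,335)),("lo2",(350,348)),("endUp",(375,240)),("endLo",(375,370)),("outL",(100,192)),("outL2",(360,206)),("bot",(100,392)),("bot2",(355,407))): print(n,f(a,165))
print("collar ctr",f((642,335),189),"prong",f((642,150),72),f((641,245),72))
E
```

```text
up1 [443.  236.4 165. ]
up2 [441. 200. 165.]
lo1 [428.5 237.8 165. ]
lo2 [425.7 201.9 165. ]
endUp [449.4 195.3 165. ]
endLo [420.8 196.8 165. ]
outL [459.4 251.2 165. ]
outL2 [456.7 198.  165. ]
bot [415.6 256.2 165. ]
bot2 [412.3 201.6 165. ]
collar ctr [437.  139.9 189. ] prong [452.1 139.8  72. ] [424.5 140.   72. ]
```

{"name": "move_arm", "arguments": {
  "moves": [
    [[-0.02, 0.05, -0.01, 0, 0, -0.004], [0, 0.1, 0, 0, 0, -0.004], [0, 0.1, 0, 0, 0, 0], [0.002, 0.05, 0, 0, 0, 0], [0.003, 0.05, 0, 0, 0, 0], [0.003, 0.05, 0, 0, 0, 0], [0.002, 0.04, 0, 0, 0, 0], [0, 0.008, 0, 0, 0, 0], [0, 0, 0, 0, 0, 0]]
  ]
}}

```text
time: 16.0
tcp_pos: [434.6, 230.3, 198.3]
tool_rot: [[0.999, -0.045, -0.0], [-0.045, -0.999, -0.0], [-0.0, 0.0, -1.0]]
force: [0.2, 0.1, -1.1]
opening: 23.9
finger_force: 30.0
```

{"name": "move_arm", "arguments": {
  "moves": [
    [[0.003, -0.004, -0.01, 0, 0, 0], [0, 0, -0.02, 0, 0, 0], [0, 0, -0.02, 0, 0, 0], [0, 0, -0.01, 0, 0, 0], [0, 0, -0.005, 0, 0, 0], [0, 0, -0.005, 0, 0, 0], [0, 0, -0.0025, 0, 0, 0], [0, 0, 0, 0, 0, 0]]
  ]
}}

```text
time: 16.67
tcp_pos: [435.1, 229.4, 183.8]
tool_rot: [[0.999, -0.046, 0.0], [-0.046, -0.999, -0.0], [0.0, 0.0, -1.0]]
force: [0.4, -0.3, -1.7]
opening: 24.0
finger_force: 30.0
```

{"name": "move_arm", "arguments": {
  "moves": [
    [[0, 0, -0.0025, 0, 0, 0], [0, 0, -0.0025, 0, 0, 0], [0, 0, -0.0025, 0, 0, 0], [0, 0, 0, 0, 0, 0], [0, 0, 0, 0, 0, 0]]
  ]
}}

```text
time: 17.08
tcp_pos: [435.2, 229.5, 182.8]
tool_rot: [[0.999, -0.046, 0.0], [-0.046, -0.999, 0.0], [0.0, -0.0, -1.0]]
force: [-1.5, -1.5, 3.5]
opening: 23.9
finger_force: 30.0
```

{"name": "move_arm", "arguments": {
  "moves": [
    [[0, 0, 0.001, 0, 0, 0], [0, 0, 0, 0, 0, 0], [0, 0, 0, 0, 0, 0], [0, 0, 0, 0, 0, 0], [0, 0, 0, 0, 0, 0], [0, 0, 0, 0, 0, 0], [0, 0, 0, 0, 0, 0], [0, 0, 0, 0, 0, 0], [0, 0, 0, 0, 0, 0]]
  ],
  "hand": 0.8
}}

```text
time: 17.83
tcp_pos: [435.1, 229.4, 182.6]
tool_rot: [[0.999, -0.046, 0.0], [-0.046, -0.999, -0.0], [0.0, 0.0, -1.0]]
force: [-0.2, 0.2, -0.5]
opening: 75.0
finger_force: 0.0
```

{"name": "move_arm", "arguments": {
  "moves": [
    [[0, 0, 0.05, 0, 0, 0], [0, 0, 0.1, 0, 0, 0], [0, 0, 0.15, 0, 0, 0], [0, 0, 0.15, 0, 0, 0], [0, 0, 0.15, 0, 0, 0], [0, 0, 0.15, 0, 0, 0], [0, 0, 0.1, 0, 0, 0], [0, -0.1, 0, 0, 0, 0], [0, -0.15, 0, 0, 0, 0], [0, -0.15, 0, 0, 0, 0], [0, -0.1, 0, 0, 0, 0], [0, 0, 0, 0, 0, 0]]
  ]
}}

```text
time: 18.83
tcp_pos: [435.3, 124.5, 352.7]
tool_rot: [[0.999, -0.053, 0.0], [-0.053, -0.999, -0.003], [0.0, 0.003, -1.0]]
force: [-0.9, -0.6, 0.3]
opening: 74.9
finger_force: 0.0
```

```bash
python3 - <<'E'
from h import *
S=cam("scene"); print(ctrl.observe()["time"],ctrl.observe()["tcp_pos"])
cv2.imwrite("pics/s9.png",cv2.resize(S[0][110:290,140:380],(800,600),interpolation=cv2.INTER_CUBIC))
E
```

```text
18.8833 [435.26784044 127.36331351 352.77526086]
```

View pics/s9.png

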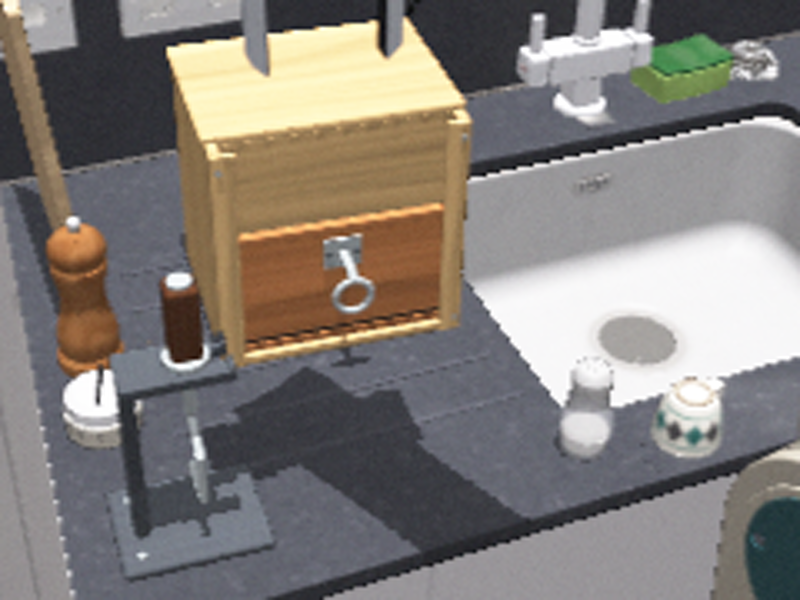

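The sash is down with its ring at (352,293). The pole hangs upright in the rack with its handle at (182,315), the bystanders are undisturbed and the arm is clear.

```bash
python3 -c "
from plant import order
print(order.close_job())"
```

```text
the job is handed in; nothing more can be done
None
```

The job is handed in: the sash was pressed home on its sill at about 17 N by the force readings, the pole was unhooked and hung upright in the rack, and the other things look undisturbed, after about 19 s of robot time.

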